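# Rub down the tape on a greeting card

## Task

Pick up the orange-handled rubbing block and rub down the yellow tape on the card: press the block flat and square across the tape at its red-dot end until the sprung bed has sunk about half-way, then sweep slowly along the tape to its far end in one stroke, keeping the bed about half-way down all the way and never down to its stop. Then lift off and stand the block upright in the middle of the cork mat. Leave the felt eraser where it is.

Things in the scene. Friction and masses are not known exactly. Their poses are not given: they have to be found in the camera images.
- block_mid (a point): centre (26 mm above its underside) of the loose rubbing block, 130 g: a white sole 40 (x) x 80 (y) x 12 mm with an orange upright handle 24 (x) x 70 (y) x 40 mm on it, 52 mm high in all. It stands sole down on the table; z points up, x across the narrow way (grip the handle's 24 mm thickness, along x).
- tape_start (a point): the red-dot end of the yellow tape (130 x 24 mm, on a white card), on the top face of a fixed press's sprung bed; sinks with it. x points along the tape to its far end, z up. The level bed's top is 34 mm above the table at rest; it sinks straight down, never tilts, 16 mm to its stop. It starts to sink at 3 N, takes 0.6 N more per mm (8 N half-way) and springs back up.
- tape_end (a point): the far end of the yellow tape, 130 mm from the red dot, same bed and axes. The grey bed is 200 (x) x 110 (y) mm, the tape along its middle, so it reaches 35 mm past each end; round it is a tray 220 x 130 mm, 14 mm high. A like press with a blue tape stands on the table's other side: not the one to rub.
- mat: the cork mat on which the block ends up, 100 (x) x 110 (y) x 4 mm, fixed flat on the table; origin at the centre of its underside, z up.
- eraser_mid (a point): centre of the loose felt eraser (black back, grey felt underside, 50 x 105 x 34 mm): a bystander in line with the block and the mat, not the tool to use; leave it alone.

How it is judged:
On the way, in this order (a step that is already met when the one before it is completed fails the run):
1. the block is pressed flat and square on the red-dot end of the yellow tape, the bed part-way down (x of block_mid in the frame of tape_start between -0.025 and 0.015 m and y of block_mid in the frame of tape_start between -0.015 and 0.015 m and z of block_mid in the frame of tape_start between 0.02 and 0.031 m and height (world z) of tape_start between 0.02 and 0.032 m and angle between block_mid's own z axis and vertical below 0.18 rad and angle between the x axis of block_mid and the x axis of tape_start, either way round below 0.3 rad), for 0.2 s.
2. still pressing with the bed part-way down, 26 mm along the tape (x of block_mid in the frame of tape_start between 0.017 and 0.035 m and y of block_mid in the frame of tape_start between -0.015 and 0.015 m and z of block_mid in the frame of tape_start between 0.02 and 0.031 m and height (world z) of tape_start between 0.02 and 0.032 m and angle between block_mid's own z axis and vertical below 0.18 rad and angle between the x axis of block_mid and the x axis of tape_start, either way round below 0.3 rad), for 0.1 s.
3. still pressing with the bed part-way down, 52 mm along the tape (x of block_mid in the frame of tape_start between 0.043 and 0.061 m and y of block_mid in the frame of tape_start between -0.015 and 0.015 m and z of block_mid in the frame of tape_start between 0.02 and 0.031 m and height (world z) of tape_start between 0.02 and 0.032 m and angle between block_mid's own z axis and vertical below 0.18 rad and angle between the x axis of block_mid and the x axis of tape_start, either way round below 0.3 rad), for 0.1 s.
4. still pressing with the bed part-way down, 78 mm along the tape (x of block_mid in the frame of tape_start between 0.069 and 0.087 m and y of block_mid in the frame of tape_start between -0.015 and 0.015 m and z of block_mid in the frame of tape_start between 0.02 and 0.031 m and height (world z) of tape_start between 0.02 and 0.032 m and angle between block_mid's own z axis and vertical below 0.18 rad and angle between the x axis of block_mid and the x axis of tape_start, either way round below 0.3 rad), for 0.1 s.
5. still pressing with the bed part-way down, 104 mm along the tape (x of block_mid in the frame of tape_start between 0.095 and 0.113 m and y of block_mid in the frame of tape_start between -0.015 and 0.015 m and z of block_mid in the frame of tape_start between 0.02 and 0.031 m and height (world z) of tape_start between 0.02 and 0.032 m and angle between block_mid's own z axis and vertical below 0.18 rad and angle between the x axis of block_mid and the x axis of tape_start, either way round below 0.3 rad), for 0.1 s.
6. still pressing with the bed part-way down, at the far end of the tape (x of block_mid in the frame of tape_start between 0.115 and 0.155 m and y of block_mid in the frame of tape_start between -0.015 and 0.015 m and z of block_mid in the frame of tape_start between 0.02 and 0.031 m and height (world z) of tape_start between 0.02 and 0.032 m and angle between block_mid's own z axis and vertical below 0.18 rad and angle between the x axis of block_mid and the x axis of tape_start, either way round below 0.3 rad), for 0.1 s.
At the end, for the whole second after the job is handed in: the block stands upright (within 6 degrees) and still on the cork mat, its centre within 30 mm of the mat's centre, and the yellow press's bed is up again (horizontal distance between block_mid and mat below 0.03 m and height (world z) of block_mid between 0.025 and 0.035 m and angle between block_mid's own z axis and vertical below 0.1 rad and linear speed of block below 0.02 m/s and height (world z) of tape_start above 0.032 m); the robot touches nothing.
It fails at once if the yellow press's bed is pushed down to its stop (more than 15.2 mm) (height (world z) of tape_start below 0.0188 m).
It fails at once if the felt eraser is moved more than 30 mm (distance of eraser_mid from where it was at the start of the episode above 0.03 m).
It also fails if it takes over 48 s, if anything falls off the work surface, if the arm or the gripper's body presses on something with over 40 N, if the wrist force passes 120 N, or if a joint passes its speed limit or range.

## Robot

A 6-joint arm with a two-finger parallel gripper is mounted at the origin on the work surface. World frame = base frame: x ahead of the robot, y to its left, z up, the work surface at z = 0. Lengths are in m, angles in rad, forces in N, time in s.
With the tool pointing down it reaches from about 0.325 to 0.9 m from the base axis. Payload 3.5 kg.
Tool frame: the origin (TCP) lies at the very end of the fingers, on their centre line; the grasp point (between the pads) lies 19 mm behind it (grip_depth is the distance from the TCP to the grasp point, in m); z points along the fingers, y is the line along which they close (so a half turn about z gives the same grasp; the last joint's range is limited). The gripper opens to 85 mm and grips with 20 to 120 N. Pads are 22 mm wide; open, the fingers measure 114 mm over their backs; the gripper's body (76 mm by 85 mm) begins 54 mm behind the grasp point. The pads swing forward as they close: fully open they stand 13 mm farther back than shut.
Start: joints at [1.241, 0.276, -0.026, 1.268, 0, 1.467], TCP at [0.141, 0.609, 0.231] pointing down, gripper open.
Joint ranges: [-3.12, 3.12], [-0.85, 1.88], [-1.08, 1.24], [-1.95, 2.15], [-1.57, 1.53], [-3.14, 3.14]. Speed limits (rad/s): [2.57, 2.57, 3.14, 3.14, 3.14, 3.14].

## Interface

Orientations are given as a unit quaternion [w, x, y, z].
In Python, from workcell import * gives the robot as it stands. The module is installed in compiled form; this text tells all that it offers.
- The arm moves only by the tool carry_out, never from a script. Its argument "targets" is text: rows parted by semicolons, each of 7 numbers parted by spaces: the turn, a rotation vector about the world's x, y, z in units of 5 degrees (1.0 is 5 degrees), then the shift along the world's x, y, z in units of 40 mm (1.0 is 40 mm), then the closure, from 0 (fully open) to 1 (shut). A call has 1 to 10 rows; each row shifts and turns the commanded pose from where the row before left it; what a row does not reach is not made up. A row lasts 1/8 s, in which the tool goes at most 62.5 mm and 10.7 degrees, less where a joint would pass 70% of its speed; a pose out of reach is approached as far as the arm can. A call is refused whole if a number of a shift passes 1 or a number of a turn 1, either way. A call with a gripper value outside its range is refused whole. The fingers move at their own pace and stop on an object; the grip force is fixed at half the most. Time passes only in rows, so rows that do not move let the fingers close. It gives the time, the measured TCP pose, the force, the opening and the grip force at its end, in the units of the state.
- sense(): the state, without advancing time (a new reading comes with each control period).
- snapshot(name): name is "scene" or "top" or "wrist"; returns a dict with "pixels" (420x560x3 uint8, red, green, blue), "range_z" (420x560 float32, m along the optical axis (not along the pixel's ray), 0 where there is no reading), "intrinsics" (3x3 intrinsics, pixels), "rvec" (rotation vector, rad) and "tvec" (3), from world to camera coordinates, as OpenCV has them. Camera axes: x right, y down, z forward; pixel columns grow to the right and rows downward; lengths in m; the calibration is good to about 2 mm. A picture is of the moment at which its call begins.
- close_job(): hands the job in; it is judged then, once.
The state is a dict: "time_s": time; "joints": joint angles; "qvel": joint speeds; "tau": joint torques, N m; "tool_pos": TCP position; "eef_rot": TCP orientation; "force": force on the tool from outside, world axes, zero at the start; "ft_torque": the same for the moment, N m; "finger_gap": finger opening in m; "gripper_force": force on a finger pad.
Only numpy, scipy, OpenCV 4.12 (cv2) and the standard library are available. Lean on these libraries where they do the work, as an engineer would, in place of code of your own. Each camera call takes 0.05 s, during which the arm holds its last target. There are 200 camera calls.

## Working session

There is one attempt and no reset: what is moved stays moved. The work goes in short steps, Python scripts to look and compute and a tool call to move; the robot and the scene stay as the last step left them, time stands still between calls to the robot, and variables do not carry over. Pictures are saved under pics/ and viewed, at most 10 in all, crops included, and the job is handed in when it is done.

Besides the shell and the picture viewer there is one more tool, called after "Request:" as name(argument=value, ...) on one line, values as JSON. carry_out: Moves the arm, as the interface text tells. Its arguments: {"type":"object","properties":{"targets":{"type":"string"}},"required":["targets"]}

```bash
mkdir -p pics; cat > h.py <<'E'
from workcell import *
import numpy as np, cv2
def snap(n,f=None):
    s=snapshot(n)
    if f: cv2.imwrite('pics/'+f,s['pixels'][:,:,::-1])
    return s
def world(s,u,v,z=None):
    K=s['intrinsics'];R=cv2.Rodrigues(np.array(s['rvec']))[0];t=np.array(s['tvec']).ravel()
    d=np.linalg.inv(K)@[u,v,1.]
    if z is None: return R.T@(d*s['range_z'][int(v),int(u)]-t)
    c=-R.T@t; r=R.T@d
    return c+r*(z-c[2])/r[2]
E
python3 - <<'E'
from h import *
s=snap('top','top.png'); snap('scene','scene.png')
np.savez('top.npz',**s); print(sense())
E
```

```text
{'time_s': 0.1, 'joints': array([ 1.24059744e+00,  2.77098532e-01, -2.77288091e-02,  1.26797360e+00,
       -1.74838111e-05,  1.46740769e+00]), 'qvel': array([-0.00187472, -0.00086348,  0.00249557,  0.00180089, -0.00080289,
       -0.00030939]), 'tau': array([-6.55698495e-04, -4.46709645e+01,  2.96128213e+01,  8.45446513e-03,
       -1.32372720e-04,  4.79486701e-06]), 'tool_pos': array([0.14032791, 0.60833756, 0.2302527 ]), 'eef_rot': array([-2.07058933e-04,  1.13162140e-01,  9.93576029e-01, -9.80727433e-04]), 'force': array([-0.1791159 ,  0.40948775, -0.95012259]), 'ft_torque': array([-0.02936509, -0.01583411,  0.0122168 ]), 'gripper_force': 0.0, 'finger_gap': 0.08550930104425707}
```

View pics/top.png

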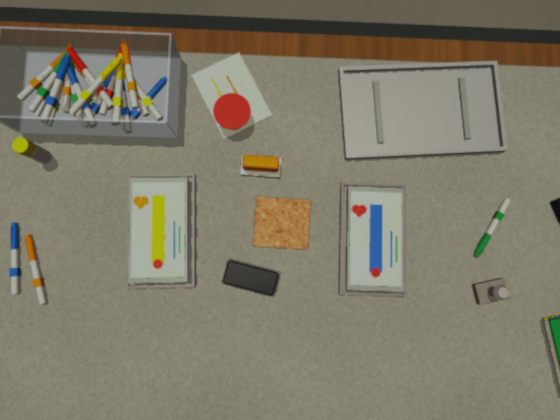

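View pics/scene.png

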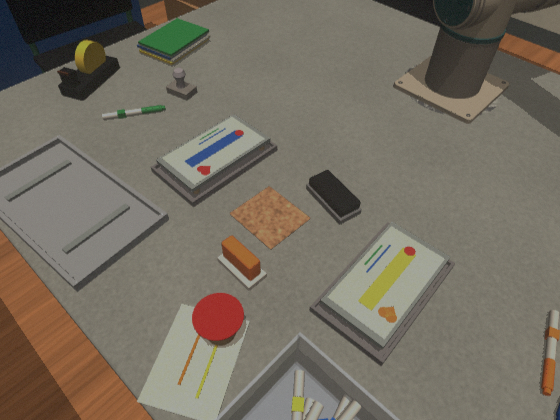

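Top view: yellow tape's red dot is at about (158,264) and its far end at (158,195). The block is at (261,164), mat at (282,222) and eraser at (250,277). The blue press is on the right at (375,240). Next I'll enlarge the regions and measure.

```bash
python3 - <<'E'
from h import *
s=dict(np.load('top.npz')); p=s['pixels'];rz=s['range_z']
for n,u,v in [('dot',158,264),('far',158,197),('block',261,162),('mat',282,222),('eraser',250,277),('table',220,240),('bedTL',133,180),('bedTR',186,180)]: print(n,world(s,u,v).round(4))
hsv=cv2.cvtColor(p,cv2.COLOR_RGB2HSV)
def rect(m,box,z,name):
    u0,v0,u1,v1=box; k=np.zeros(m.shape,np.uint8);k[v0:v1,u0:u1]=m[v0:v1,u0:u1]
    pts=np.argwhere(k)[:,::-1]
    w=np.array([world(s,u,v,z)[:2] for u,v in pts],np.float32)
    r=cv2.minAreaRect(w); print(name,len(w),np.round(r[0],4),np.round(r[1],4),round(r[2],1),'mean',w.mean(0).round(4))
H,S,V=cv2.split(hsv)
rect((H>24)&(H<35)&(S>150),(145,185,172,270),.034,'tape')
rect(((H<6)|(H>174))&(S>150),(148,255,170,272),.034,'dot')
rect((H>3)&(H<22)&(S>140),(235,148,290,182),.052,'handle')
rect((S<60)&(V>140),(235,148,290,182),.012,'sole')
rect((H>3)&(H<22)&(S>90),(245,188,320,256),.004,'mat')
rect((V<60),(215,255,285,300),.034,'eraser')
rect((S<60)&(V>140),(125,172,192,292),.034,'card')
c=np.hstack([cv2.resize(p[140:190,225:300],None,fx=5,fy=5,interpolation=cv2.INTER_CUBIC),cv2.resize(p[170:295,120:200],(256,400),interpolation=cv2.INTER_CUBIC)[:250]])
c2=cv2.resize(p[140:300,120:300],None,fx=3.7,fy=3.7,interpolation=cv2.INTER_CUBIC)
cv2.imwrite('pics/crop.png',c2[:,:,::-1])
E
```

```text
dot [0.5139 0.2017 0.0339]
far [0.6404 0.2082 0.0339]
block [0.7101 0.0141 0.0517]
mat [ 0.6012 -0.03    0.0044]
eraser [0.493  0.0293 0.031 ]
table [5.631e-01 9.120e-02 1.000e-04]
bedTL [0.6718 0.2569 0.0343]
bedTR [0.6752 0.1573 0.0313]
tape 759 [0.5793 0.206 ] [0.1267 0.0206] 2.9 mean [0.5809 0.2058]
dot 47 [0.5148 0.2026] [0.0131 0.013 ] 2.9 mean [0.5142 0.2026]
handle 394 [0.7085 0.0151] [0.0675 0.0285] 87.5 mean [0.7084 0.0135]
sole 161 [0.7154 0.0123] [0.0487 0.0873] 1.6 mean [0.7036 0.017 ]
mat 2758 [ 0.6006 -0.0292] [0.1099 0.0997] 87.8 mean [ 0.6003 -0.0293]
eraser 780 [0.492 0.028] [0.0993 0.0451] 77.2 mean [0.4866 0.019 ]
card 4828 [0.58   0.2025] [0.2134 0.1185] 2.5 mean [0.5786 0.205 ]
```

View pics/crop.png

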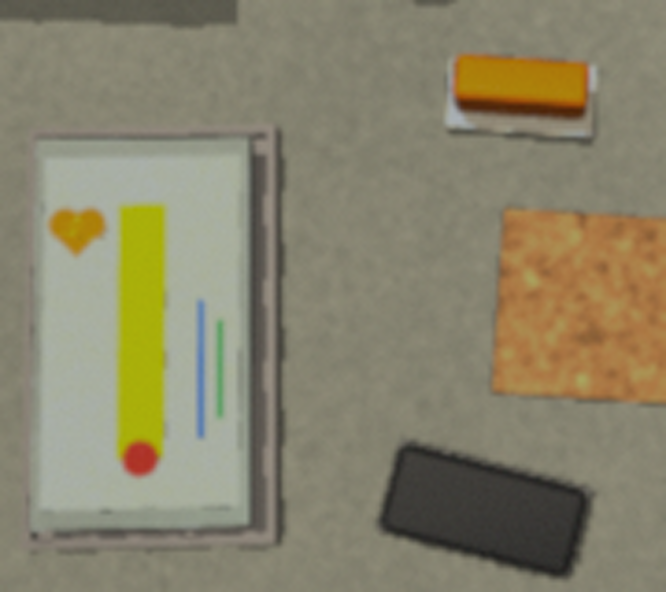

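Everything agrees with the given sizes: the tape lies at about 2.9° yaw, starting near (0.514, 0.2027). I'll refine the block's and bed's poses from the depth data.

```bash
python3 - <<'E'
from h import *
s=dict(np.load('top.npz'))
def pts(box,lo,hi):
    u0,v0,u1,v1=box
    w=np.array([world(s,u,v) for v in range(v0,v1) for u in range(u0,u1) if s['range_z'][v,u]>0]);w=w[(w[:,2]>lo)&(w[:,2]<hi)]
    r=cv2.minAreaRect(w[:,:2].astype(np.float32)); print(len(w),np.round(r[0],4),np.round(r[1],4),round(r[2],2),w.mean(0).round(4))
pts((235,148,290,182),.046,.06)
pts((235,148,290,182),.008,.016)
pts((120,170,200,295),.029,.04)
pts((215,255,285,300),.028,.04)
f=lambda a,b,z:world(s,120+a/3.7,140+b/3.7,z)[:2].round(4)
for a,b in [(455,57),(588,63),(586,108),(455,103)]: print('h',f(a,b,.052))
for a,b in [(447,129),(592,137),(595,67)]: print('s',f(a,b,.012))
print('tape',f(121,206,.034),f(165,205,.034),'dot',f(140,459,.034))
print(cv2.Rodrigues(s['rvec'])[0].round(3))
E
```

```text
459 [0.711 0.016] [0.0693 0.0243] 88.37 [0.7104 0.0159 0.0516]
251 [0.7111 0.016 ] [0.0798 0.0402] 87.82 [0.6997 0.0149 0.0117]
6243 [0.5791 0.2058] [0.2002 0.1108] 2.42 [0.5774 0.2053 0.0343]
1289 [0.4916 0.0295] [0.0999 0.0459] 76.77 [0.4916 0.0295 0.0335]
h [0.7217 0.0485]
h [ 0.7207 -0.0197]
h [ 0.6971 -0.0192]
h [0.6977 0.0478]
s [0.6921 0.0537]
s [ 0.69   -0.0239]
s [ 0.7283 -0.0247]
tape [0.6427 0.2183] [0.6438 0.1959] dot [0.5138 0.2019]
[[ 0.021 -0.999  0.041]
 [-0.993 -0.025 -0.113]
 [ 0.114 -0.038 -0.993]]
```

Request:
carry_out(targets="0 0 -1 0.89 -0.92 0 0;0 0 -1 0.89 -0.92 0 0;0 0 -1 0.89 -0.92 0 0;0 0 -1 0.89 -0.92 0 0;0 0 -1 0.89 -0.92 0 0;0 0 -1 0.89 -0.92 0 0;0 0 -1 0.89 -0.92 0 0;0 0 -1 0.89 -0.92 0 0;0 0 -1 0.89 -0.92 0 0;0 0 -1 0.89 -0.92 0 0")

```text
time_s: 1.35
tool_pos: [0.4972, 0.2395, 0.2309]
eef_rot: [-0.0, 0.524, 0.852, -0.0]
force: [0.8, 1.2, -0.4]
finger_gap: 0.0858
gripper_force: 0.0
```

Request:
carry_out(targets="0 0 -1 0.89 -0.92 0 0;0 0 -1 0.89 -0.92 0 0;0 0 -1 0.89 -0.92 0 0;0 0 -1 0.89 -0.92 0 0;0 0 -1 0.89 -0.92 0 0;0 0 -0.8 0.89 -0.92 0 0;0 0 0 0 0 0 0;0 0 0 0 0 0 0")

```text
time_s: 2.35
tool_pos: [0.7094, 0.0203, 0.2304]
eef_rot: [-0.001, 0.719, 0.695, -0.001]
force: [-0.0, 0.6, 0.2]
finger_gap: 0.0857
gripper_force: 0.0
```

```bash
cat >> h.py <<'E'
from scipy.spatial.transform import Rotation as Ro
def st():
    s=sense();q=s['eef_rot'];R=Ro.from_quat([q[1],q[2],q[3],q[0]]).as_matrix()
    print(round(s['time_s'],2),s['tool_pos'].round(4),'yaw_y',round(np.degrees(np.arctan2(R[1,1],R[0,1])),2),'z',R[:,2].round(4),'F',s['force'].round(1),'gap',round(s['finger_gap'],4),'gf',s['gripper_force'],'q6',s['joints'][5].round(2))
    return s,R
E
python3 - <<'E'
from h import *
st(); s=snap('wrist','w1.png'); np.savez('w1.npz',**s)
E
```

```text
2.35 [0.7094 0.0203 0.2304] yaw_y -1.99 z [-2.1e-03  6.0e-04 -1.0e+00] F [-0.   0.6  0.2] gap 0.0857 gf 0.0 q6 1.54
```

View pics/w1.png

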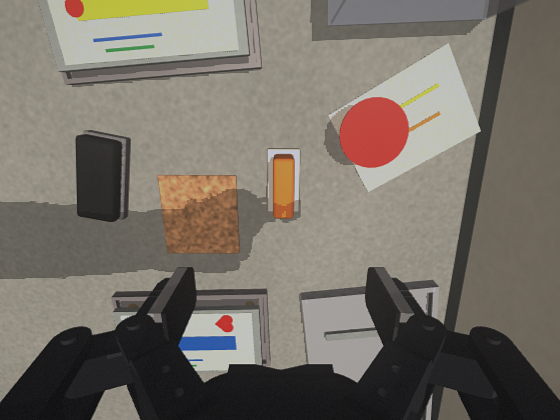

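The wrist view shows the block upright at (284,183), square to the fingers, with the mat at (200,215) and the eraser at (100,176). I'll cross-check the positions from this view.

```bash
python3 - <<'E'
from h import *
s=dict(np.load('w1.npz'))
w=np.array([world(s,u,v) for v in range(140,230) for u in range(255,315) if s['range_z'][v,u]>0])
for lo,hi in ((.046,.06),(.008,.016)):
    x=w[(w[:,2]>lo)&(w[:,2]<hi)]; r=cv2.minAreaRect(x[:,:2].astype(np.float32)); print(len(x),np.round(r[0],4),np.round(r[1],4),r[2],x.mean(0))
for u,v in [(160,176),(236,176),(238,252),(165,252)]: print(world(s,u,v,.004).round(4))
E
```

```text
1291 [0.713  0.0166] [0.0701 0.0237] 87.58592224121094 [0.71278947 0.0185583  0.05153838]
772 [0.7129 0.0166] [0.0795 0.0396] 88.77081298828125 [0.71278853 0.02438573 0.01186339]
[0.5579 0.0267 0.004 ]
[0.6537 0.0235 0.004 ]
[ 0.6477 -0.0828  0.004 ]
[ 0.5473 -0.0795  0.004 ]
```

Request:
carry_out(targets="0 0 0 0.065 -0.1 -1 0;0 0 0 0 0 -1 0;0 0 0 0 0 -1 0;0 0 0 0 0 -1 0;0 0 0 0 0 -0.7 0;0 0 0 0 0 -0.5 0;0 0 0 0 0 0 0;0 0 0 0 0 0 0")

```text
time_s: 3.4
tool_pos: [0.7138, 0.0165, 0.0248]
eef_rot: [0.001, 0.719, 0.695, 0.001]
force: [0.1, 0.5, -0.1]
finger_gap: 0.0854
gripper_force: 0.0
```

Request:
carry_out(targets="0 0 0 0 0 0 1;0 0 0 0 0 0 1;0 0 0 0 0 0 1;0 0 0 0 0 0 1;0 0 0 0 0 0 1;0 0 0 0 0 0 1;0 0 0 0 0 0 1;0 0 0 0 0 0 1")

```text
time_s: 4.4
tool_pos: [0.7133, 0.0161, 0.0239]
eef_rot: [0.0, 0.719, 0.695, 0.0]
force: [0.3, -0.2, 4.6]
finger_gap: 0.0234
gripper_force: 60.0
```

```bash
python3 -c "
from h import *
st()"
```

```text
4.4 [0.7133 0.0161 0.0239] yaw_y -2.0 z [ 1.2e-03 -2.0e-04 -1.0e+00] F [ 0.3 -0.2  4.6] gap 0.0234 gf 60.02863526344299 q6 1.54
```

Request:
carry_out(targets="0 0 0 0 0 0.5 1;0 0 0 0 0 0.7 1;0 0 0 0 0 0.7 1;0 0 0.11 -0.64 0.58 0 1;0 0 0.11 -0.64 0.58 0 1;0 0 0.11 -0.64 0.58 0 1;0 0 0.11 -0.64 0.58 0 1;0 0 0.11 -0.64 0.58 0 1;0 0 0.11 -0.64 0.58 0 1;0 0 0.11 -0.64 0.58 0 1")

```text
time_s: 5.65
tool_pos: [0.5319, 0.1792, 0.0996]
eef_rot: [-0.0, 0.695, 0.719, -0.0]
force: [0.0, -0.2, -1.8]
finger_gap: 0.0233
gripper_force: 59.4
```

Request:
carry_out(targets="0 0 0.11 -0.64 0.58 0 1;0 0 0 0 0 0 1;0 0 0 0 0 0 1;0 0 0 0 0 0 1")

```text
time_s: 6.15
tool_pos: [0.5088, 0.2013, 0.0996]
eef_rot: [0.0, 0.692, 0.721, 0.0]
force: [-0.1, 0.6, -1.4]
finger_gap: 0.0231
gripper_force: 59.4
```

```bash
python3 - <<'E'
from h import *
st(); snap('scene','s2.png'); s=snap('wrist','w2.png')
E
```

```text
6.15 [0.5088 0.2013 0.0996] yaw_y 2.35 z [ 7.e-04 -0.e+00 -1.e+00] F [-0.1  0.6 -1.4] gap 0.0231 gf 59.404335021972656 q6 1.79
```

View pics/s2.png

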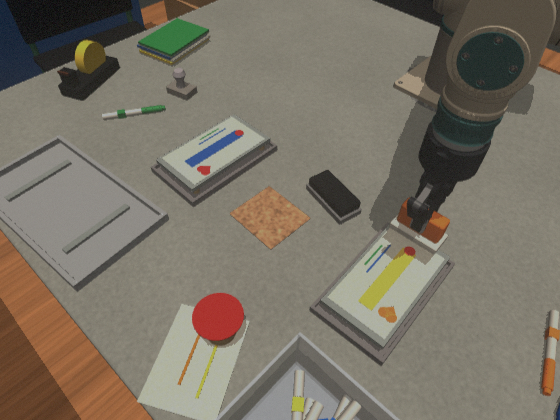

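View pics/w2.png

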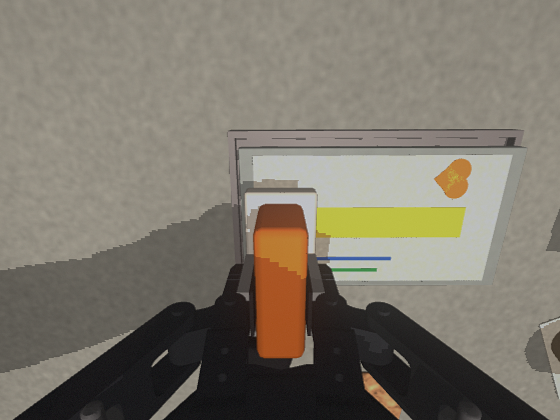

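The scene view shows the block gripped upright over the red-dot end. The wrist view shows it square to the tape (yellow at (390,222)), with the sole at (281,195). Now I'll lower it.

Request:
carry_out(targets="0 0 0 0 0.04 -0.5 1;0 0 0 0 0 -0.3 1;0 0 0 0 0 -0.15 1;0 0 0 0 0 -0.1 1;0 0 0 0 0 -0.05 1;0 0 0 0 0 0 1")

```text
time_s: 7.0
tool_pos: [0.5082, 0.2033, 0.0559]
eef_rot: [0.0, 0.692, 0.722, 0.0]
force: [-1.4, -0.7, 2.8]
finger_gap: 0.023
gripper_force: 60.0
```

```bash
python3 -c "
from h import *
st()"
```

```text
7.0 [0.5082 0.2033 0.0559] yaw_y 2.4 z [ 5.e-04 -1.e-04 -1.e+00] F [-1.4 -0.7  2.8] gap 0.023 gf 59.95026111602783 q6 1.79
```

Request:
carry_out(targets="0 0 0 0 0 -0.07 1;0 0 0 0 0 -0.07 1;0 0 0 0 0 0 1;0 0 0 0 0 0 1;0 0 0 0 0 0 1")

```text
time_s: 7.62
tool_pos: [0.5085, 0.2035, 0.0504]
eef_rot: [0.0, 0.692, 0.722, 0.0]
force: [-2.3, -1.2, 6.2]
finger_gap: 0.0233
gripper_force: 60.3
```

```bash
python3 - <<'E'
from h import *
st(); s=snap('wrist')
# bed top height from pixels on the card
for u,v in [(400,175),(440,260),(350,180)]: print(world(s,u,v).round(4))
s=snap('top')
for u,v in [(150,200),(175,200),(150,220),(175,190)]: print('top',world(s,u,v).round(4))
E
```

```text
7.62 [0.5085 0.2035 0.0504] yaw_y 2.41 z [ 1.2e-03  2.0e-04 -1.0e+00] F [-2.3 -1.2  6.2] gap 0.0233 gf 60.29192268848419 q6 1.79
[0.5748 0.2535 0.0271]
[0.6088 0.2011 0.0274]
[0.5468 0.2495 0.0275]
top [0.6353 0.2248 0.0266]
top [0.6363 0.177  0.0283]
top [0.5968 0.2229 0.0261]
top [0.6562 0.1786 0.0251]
```

Request:
carry_out(targets="0 0 0 0.1 0.003 0 1;0 0 0 0.1 0.003 0 1;0 0 0 0.1 0.003 0 1;0 0 0 0.1 0.003 0 1;0 0 0 0.1 0.003 0 1;0 0 0 0.1 0.003 0 1;0 0 0 0.1 0.003 0 1;0 0 0 0.1 0.003 0 1;0 0 0 0.1 0.003 0 1")

```text
time_s: 8.85
tool_pos: [0.5436, 0.2049, 0.0501]
eef_rot: [-0.001, 0.692, 0.722, 0.0]
force: [-2.9, 0.3, 6.3]
finger_gap: 0.0234
gripper_force: 60.4
```

```bash
python3 - <<'E'
from h import *
st(); s=snap('top')
for u,v in [(150,200),(175,200),(175,190)]: print('top',world(s,u,v).round(4))
E
```

```text
8.85 [0.5436 0.2049 0.0501] yaw_y 2.43 z [-7.e-04  8.e-04 -1.e+00] F [-2.9  0.3  6.3] gap 0.0234 gf 60.44758200645447 q6 1.78
top [0.6356 0.2254 0.0243]
top [0.6367 0.1775 0.0256]
top [0.6561 0.1784 0.0259]
```

Request:
carry_out(targets="0 0 0 0.1 0.003 0 1;0 0 0 0.1 0.003 0 1;0 0 0 0.1 0.003 0 1;0 0 0 0.1 0.003 0 1;0 0 0 0.1 0.003 0 1;0 0 0 0.1 0.003 0 1;0 0 0 0.1 0.003 0 1;0 0 0 0.1 0.003 0 1;0 0 0 0.1 0.003 0 1;0 0 0 0.1 0.003 0 1")

```text
time_s: 10.15
tool_pos: [0.5837, 0.2061, 0.0502]
eef_rot: [-0.001, 0.692, 0.722, 0.0]
force: [-3.7, -0.0, 6.7]
finger_gap: 0.0226
gripper_force: 60.5
```

Request:
carry_out(targets="0 0 0 0.1 0.004 0 1;0 0 0 0.1 0.004 0 1;0 0 0 0.1 0.004 0 1;0 0 0 0.1 0.004 0 1;0 0 0 0.1 0.004 0 1;0 0 0 0.1 0.004 0 1;0 0 0 0.1 0.004 0 1;0 0 0 0.1 0.004 0 1;0 0 0 0.1 0.004 0 1;0 0 0 0.1 0.004 0 1")

```text
time_s: 11.4
tool_pos: [0.6237, 0.2077, 0.0503]
eef_rot: [-0.0, 0.692, 0.722, 0.0]
force: [-3.9, -0.1, 6.4]
finger_gap: 0.0228
gripper_force: 60.5
```

Request:
carry_out(targets="0 0 0 0.1 0.004 0 1;0 0 0 0.1 0.004 0 1;0 0 0 0.1 0.004 0 1;0 0 0 0.1 0.004 0 1;0 0 0 0.1 0.004 0 1;0 0 0 0 0 0 1;0 0 0 0 0 0 1")

```text
time_s: 12.28
tool_pos: [0.6445, 0.2085, 0.0506]
eef_rot: [0.0, 0.692, 0.722, 0.001]
force: [-2.5, -0.8, 6.6]
finger_gap: 0.0233
gripper_force: 60.4
```

```bash
python3 - <<'E'
from h import *
st(); s=snap('wrist','w3.png')
for u,v in [(120,170),(160,175)]: print(world(s,u,v).round(4))
E
```

```text
12.28 [0.6445 0.2085 0.0506] yaw_y 2.42 z [ 1.1e-03  9.0e-04 -1.0e+00] F [-2.5 -0.8  6.6] gap 0.0233 gf 60.38125991821289 q6 1.75
[0.5529 0.2547 0.0271]
[0.575  0.2527 0.0269]
```

View pics/w3.png

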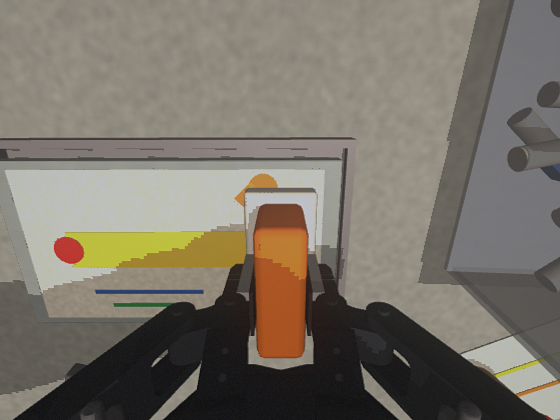

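The sole covers the far end of the tape (right edge about (317,230)), and the bed is still half-way down at 0.027 m. Now I'll lift and carry the block to the mat.

Request:
carry_out(targets="0 0 0 0 0 0.25 1;0 0 0 0 0 0.5 1;0 0 0 0 0 0.5 1;0 0 0 -0.14 -0.6 0 1;0 0 0 -0.14 -0.76 0 1;0 0 0 -0.14 -0.76 0 1;0 0 0 -0.14 -0.76 0 1;0 0 0 -0.14 -0.76 0 1;0 0 0 -0.14 -0.76 0 1;0 0 0 -0.14 -0.76 0 1")

```text
time_s: 13.58
tool_pos: [0.6034, -0.0004, 0.0996]
eef_rot: [-0.0, 0.692, 0.721, -0.001]
force: [0.6, -0.6, -1.5]
finger_gap: 0.0232
gripper_force: 59.4
```

Request:
carry_out(targets="0 0 0 -0.11 -0.76 0 1;0 0 0 0 0 0 1;0 0 0 0 0 -0.6 1;0 0 0 0 0 -0.6 1;0 0 0 0 0 -0.3 1;0 0 0 0 0 -0.15 1;0 0 0 0 0 0 1;0 0 0 0 0 0 1")

```text
time_s: 14.58
tool_pos: [0.6012, -0.0288, 0.0346]
eef_rot: [0.001, 0.692, 0.722, 0.0]
force: [0.7, -0.7, -1.7]
finger_gap: 0.0228
gripper_force: 59.4
```

```bash
python3 -c "
from h import *
st()"
```

```text
14.57 [ 0.6012 -0.0288  0.0346] yaw_y 2.41 z [ 1.7e-03 -3.0e-04 -1.0e+00] F [ 0.7 -0.7 -1.7] gap 0.0228 gf 59.371901750564575 q6 1.37
```

Still 6.7 mm up; lower gently to contact.

Request:
carry_out(targets="0 0 0 0 0 -0.08 1;0 0 0 0 0 -0.06 1;0 0 0 0 0 -0.02 1;0 0 0 0 0 0 1;0 0 0 0 0 0 1")

```text
time_s: 15.2
tool_pos: [0.6005, -0.0288, 0.0278]
eef_rot: [0.0, 0.692, 0.722, 0.0]
force: [-2.4, 0.2, 6.0]
finger_gap: 0.023
gripper_force: 60.1
```

Request:
carry_out(targets="0 0 0 0 0 0 0.5;0 0 0 0 0 0 0;0 0 0 0 0 0 0;0 0 0 0 0 0 0;0 0 0 0 0 0 0;0 0 0 0 0 0.5 0;0 0 0 0 0 1 0;0 0 0 0 0 1 0;0 0 0 0 0 1 0;0 0 0 0 0 0 0")

```text
time_s: 16.45
tool_pos: [0.6036, -0.0292, 0.1718]
eef_rot: [0.004, 0.692, 0.722, 0.003]
force: [0.4, -0.4, -0.2]
finger_gap: 0.0855
gripper_force: 0.0
```

```bash
python3 - <<'E'
from h import *
st(); s=snap('scene','s4.png'); t=snap('wrist')
w=np.array([world(t,u,v) for v in range(100,300,2) for u in range(200,360,2) if t['range_z'][v,u]>0])
x=w[(w[:,2]>.05)&(w[:,2]<.062)]; print(cv2.minAreaRect(x[:,:2].astype(np.float32)),x.mean(0))
E
```

```text
16.45 [ 0.6036 -0.0292  0.1718] yaw_y 2.41 z [ 0.0086 -0.0013 -1.    ] F [ 0.4 -0.4 -0.2] gap 0.0855 gf 0.0 q6 1.37
((0.6011703610420227, -0.02690678834915161), (0.02273041382431984, 0.06755701452493668), 1.5760505199432373) [ 0.60078717 -0.02603364  0.05557281]
```

View pics/s4.png

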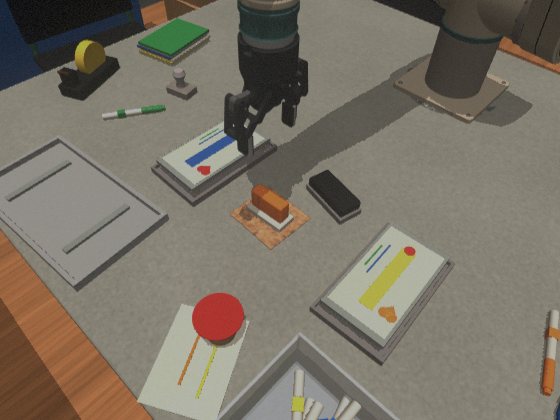

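The block stands upright in the middle of the mat (270,208), with its top at 0.056 m. The eraser hasn't moved, the bed is up again and the gripper is clear, so I'm handing in.

```bash
python3 -c "
from h import *
print(close_job())"
```

```text
the job is handed in; nothing more can be done
None
```

I rubbed the yellow tape down in one stroke with the bed about half-way down, then stood the block upright in the middle of the cork mat without moving the eraser; the job is handed in, but no verdict came back.

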